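# Roll the dosing piston up the gutter to its stop and bolt it in

## Task

With a fingertip, push the steel dosing piston up the sloping gutter, over the low white ridge and into the seat at the blue end stop, so that it stays there by itself; do not pick it up, fling it or let it roll back down. Then push the red knob so that the keeper bolt slides fully across the gutter behind the piston. Leave the other things on the machine and the table where they are.

Things in the scene. Friction and masses are not known exactly. Their poses are not given: they have to be found in the camera images.
- gutter: open aluminium gutter, fixed on a stand on the machine top right of the filling head, sloping up at 0.14 rad. Origin: middle of its floor surface, 36 mm above the machine top; x uphill along the floor, y across (left when looking uphill), z square off the floor. Inside 170 long (x -85 to 85), 48 wide; walls 4 thick, tops 10 over the floor; low end lip 10 high, outer face at x = -91
- end_stop (a point): middle of the inner face of the blue stop plate at the gutter's upper end, gutter x = +85 mm, 15 mm over the floor (the plate's top is 30 mm over it)
- ridge (a point): crest of the low white rounded ridge across the gutter floor, 2 mm high, gutter x = +47 mm. Between it and the blue stop is the piston's seat
- seat (a point): fixed point of the gutter: where the piston's centre is when it rests in the seat, gutter x = +58 mm (11 mm past the ridge, 2 mm short of touching the stop), 25 mm over the floor
- piston_center (a point): centre of the loose steel piston: roller 50 mm in diameter, 44 long, two white bands, about 0.22 kg, polished and slick, lying across the gutter. Starts against the low lip (gutter x = -65, 25 over the floor), overhanging it and standing above the walls: a finger above lip and walls meets its rear. Rolls back if let go before the ridge; the ridge takes 2 to 5 N; past it, it stays
- keeper (a joint): keeper bolt, m: 0 drawn back on the right side, 0.057 fully home across the gutter just downhill of the seated piston. Slides along the gutter's +y, stays where it is left, takes 1 to 2 N. Starts clear of the gutter at 0 to 0.012. Its dark guide stands on the right wall (gutter x 14 to 40, y -31 to -49, top 29 mm over the floor)
- keeper_knob (a point): middle of the bolt's upright red knob, 16 mm in diameter, 26 high, at gutter x = +27, y = -115 + joint value (mm), 41 mm over the floor. The bolt under it is 8 wide, 14 to 24 mm over the floor, and reaches 8 mm outward (-y) and 73 mm inward from the knob's axis. The outer side of the knob is free
- clamp_ferrule: stainless clamp ferrule, a short flanged pipe end 50 mm across and 30 mm high, standing on the machine top near the robot; origin at its underside. To be left alone
- seal_ring: white seal ring, 43 mm across, 8 mm thick, lying flat on the machine top, left of the gutter; origin at its underside. To be left alone
- nozzle_spare: spare filling nozzle standing on its flange, 32 mm across, 67 mm high, left of the filling head; origin at its underside. To be left alone
- dosing_cup: small white dosing cup, 58 mm across, 61 mm high, left of the filling head; origin at its underside. To be left alone
- bottle: flat brown bottle with white cap, 26 x 52 x 97 mm, upright, left of the filling head; origin at its underside. To be left alone
- tape_roll: roll of clear packing tape lying flat, 103 mm across, 48 mm high, far left on the machine top; origin at its underside. To be left alone
- screwdriver: screwdriver with red handle, 194 mm long, lying on the packing table to the right; origin at its underside. To be left alone

How it is judged:
By the outcome, as a careful person would: the job done as asked, in the order asked, and still so for the second after the job is handed in, with the robot touching nothing.
It also fails if it takes over 54 s, if anything falls off the work surface, if the arm or the gripper's body presses on something with over 40 N, if the wrist force passes 120 N, or if a joint passes its speed limit or range.

## Robot

A 6-joint arm with a two-finger parallel gripper is mounted at the origin on a cart in front of the work surface, level with it; the furniture and walls round the work are solid. World frame = base frame: x ahead of the robot, y to its left, z up, the work surface at z = 0. Lengths are in m, angles in rad, forces in N, time in s.
With the tool pointing down it reaches from about 0.25 to 0.725 m from the base axis. Payload 4 kg.
Tool frame: the origin (TCP) lies midway between the tips of the shut fingers; the grasp point (between the pads) lies 19 mm behind it; x points along the fingers, y is the direction in which the jaws open and shut, and the axes are right-handed (so a half turn about x gives the same grasp; the last joint's range is limited). The gripper opens to 85 mm and grips with 20 to 120 N. Pads are 22 mm wide; open, the fingers measure 114 mm over their backs; the gripper's body (76 mm by 85 mm) begins 54 mm behind the grasp point. The pads swing forward as they close: fully open they stand 13 mm farther back than shut.
Start: joints at [-1.152, 0.241, 0.005, 1.335, 0, 1.571], TCP at [0.203, -0.457, 0.231] pointing down, gripper open.
Joint ranges: [-2.72, 2.72], [-1.05, 1.87], [-1.09, 1.28], [-1.99, 2.15], [-1.42, 1.44], [-3.14, 3.14]. Speed limits (rad/s): [2.79, 2.79, 3.14, 3.14, 3.14, 3.14].

## Interface

Orientations are given as a unit quaternion [x, y, z, w].
In Python, from workcell import * gives the robot as it stands.
- The arm moves only by the tool play_rows, never from a script. Its argument "plan" is a list of rows, each a list of 7 numbers: the shift along the tool's x, y, z in mm, then the turn, a rotation vector about the tool's x, y, z in rad, then the closure, from -1 (fully open) to 1 (shut). In form: [[x, y, z, rx, ry, rz, grip], ...]. A call has 1 to 20 rows; each row shifts and turns the commanded pose from where the row before left it, along the tool's axes as they then stand; what a row does not reach is not made up. A row lasts 1/12 s, in which the tool goes at most 41.7 mm and 7.16 degrees, less where a joint would pass 70% of its speed; a pose out of reach is approached as far as the arm can. A call with a gripper value outside its range is refused whole. The fingers move at their own pace and stop on an object; the grip force is fixed at half the most. Time passes only in rows, so rows that do not move let the fingers close. It gives the time, the measured TCP pose, the force and the opening at its end, in the units of the state.
- get_obs(): the state, without advancing time (a new reading comes with each control period).
- camera(name): name is "scene" or "top"; returns a dict with "frame" (400x640x3 uint8, red, green, blue), "depth" (400x640 float32, m along the optical axis (not along the pixel's ray), 0 where there is no reading), "fx", "fy", "cx", "cy" (pixels), "camera_from_world" (4x4, takes a point from world to camera coordinates). Camera axes: x right, y up, looking along -z (the intrinsics and any distortion apply to the point x, -y, -z); pixel columns grow to the right and rows downward; lengths in m; the calibration is good to about 2 mm. A picture is of the moment at which its call begins.
- job_done(): hands the job in, once; it reports no verdict.
Trained networks look in a picture, given as the dict that the camera call returned (one of the last four; its "shot" number tells which), for a name from the list of things; names that differ only in an ending like _2 or _b are one class to them, and where a whole thing is asked for, a point or a joint stands for the part that bears it (a point fixed in the world has none). Each returns a list of dicts, best first, with "confidence" (0 to 1); they miss things now and then, are a little off and sometimes report something else, mostly with a low value. They report only what shows in the picture. A call takes as long as a camera call.
- search_frame(thing, picture): "centre" ([x, y, z] in m, in world coordinates, good to about 4 mm: the middle of the surface that is visible of it).
- pinpoint(thing, picture): "centre" ([x, y, z] in m, in world coordinates, good to about 4 mm: a listed point, or the origin of a listed thing).
The state is a dict: "clock": time; "joint_pos": joint angles; "joint_vel": joint speeds; "tau": joint torques, N m; "eef_pos": TCP position; "tool_rot": TCP orientation; "ft_force": force on the tool from outside, world axes, zero at the start; "ft_torque": the same for the moment, N m; "grip_width": finger opening in m.
Only numpy, scipy, OpenCV 4.12 (cv2) and the standard library are available. Lean on these libraries where they do the work, as an engineer would, in place of code of your own. Each camera call takes 0.05 s, during which the arm holds its last target. There are 200 camera calls.

## Working session

There is one attempt and no reset: what is moved stays moved. The work goes in short steps, Python scripts to look and compute and a tool call to move; the robot and the scene stay as the last step left them, time stands still between calls to the robot, and variables do not carry over. Pictures are saved under pics/ and viewed, about 8 in all and at most 12, crops included, and the job is handed in when it is done.

Besides the shell and the picture viewer there is one more tool, called after "Call:" as name([rows], argument=value, ...), one row to a line, values as JSON. play_rows: Moves the arm, as the interface text tells. Its arguments: {"type":"object","properties":{"plan":{"type":"array","items":{"type":"array","items":{"type":"number"}}}},"required":["plan"]}

```bash
mkdir -p pics; cat > h.py <<'E'
from workcell import *
import numpy as np, cv2
from scipy.spatial.transform import Rotation as R
def save(p,n): cv2.imwrite(f'pics/{n}.png',cv2.cvtColor(p['frame'],cv2.COLOR_RGB2BGR))
def proj(p,w):
    c=p['camera_from_world']@np.append(w,1); return (p['cx']+p['fx']*c[0]/-c[2], p['cy']-p['fy']*c[1]/-c[2])
E
python3 - <<'E'
from h import *
o=get_obs(); print({k:np.round(v,3) for k,v in o.items()})
for c in ['scene','top']:
    p=camera(c); save(p,c+'1')
    for t in ['end_stop','ridge','seat','piston_center','keeper_knob','gutter','clamp_ferrule','seal_ring']:
        for d in pinpoint(t,p)[:2]: print(c,t,np.round(d['centre'],4),round(d['confidence'],2))
E
```

```text
{'clock': np.float64(0.0), 'joint_pos': array([-1.152,  0.241,  0.004,  1.335, -0.   ,  1.571]), 'joint_vel': array([-0.   , -0.002, -0.002, -0.002, -0.   ,  0.002]), 'tau': array([ 0.0000e+00, -3.7232e+01,  2.5241e+01,  1.7000e-02,  0.0000e+00,
       -0.0000e+00]), 'eef_pos': array([ 0.203, -0.456,  0.23 ]), 'tool_rot': array([-0.692, -0.148,  0.692, -0.146]), 'ft_force': array([ 0.262, -0.401,  0.305]), 'ft_torque': array([ 0.018, -0.03 ,  0.075]), 'grip_width': np.float64(0.086)}
scene end_stop [ 0.5767 -0.1577  0.0613] 0.62
scene ridge [ 0.5482 -0.1423  0.0467] 0.89
scene seat [ 0.5501 -0.1462  0.0692] 0.73
scene piston_center [ 0.4323 -0.1072  0.0553] 0.65
scene piston_center [ 0.3814  0.1064 -0.0008] 0.41
scene keeper_knob [ 0.4244  0.0462 -0.0018] 0.67
scene keeper_knob [ 0.4832 -0.2336  0.0817] 0.58
scene gutter [ 0.5015 -0.1277  0.0365] 0.6
scene gutter [ 0.4333 -0.1044  0.0532] 0.45
scene clamp_ferrule [ 0.5773 -0.1543  0.0634] 0.32
scene seal_ring [0.4243 0.0452 0.0016] 0.38
top end_stop [ 0.5812 -0.1572  0.062 ] 0.71
top end_stop [ 0.3497 -0.1509  0.0037] 0.52
top ridge [ 0.5446 -0.1428  0.0465] 0.6
top seat [ 0.5507 -0.1464  0.0723] 0.88
top piston_center [ 0.4343 -0.1131  0.0506] 0.7
top keeper_knob [ 0.4883 -0.2351  0.0781] 0.55
top gutter [ 0.5015 -0.1324  0.0375] 0.78
top clamp_ferrule [ 0.3508 -0.1496  0.0025] 0.54
```

```bash
python3 -c "
import cv2,numpy as np
a=cv2.imread('pics/scene1.png');b=cv2.imread('pics/top1.png');cv2.imwrite('pics/both.png',cv2.resize(np.vstack([a,b]),(480,600)))"
```

```text
(no output)
```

View pics/scene1.png

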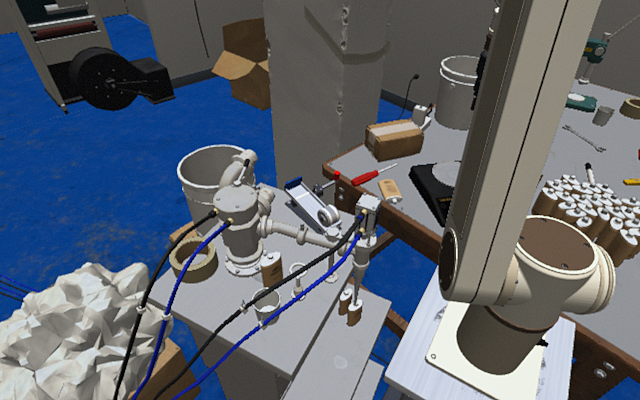

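View pics/top1.png

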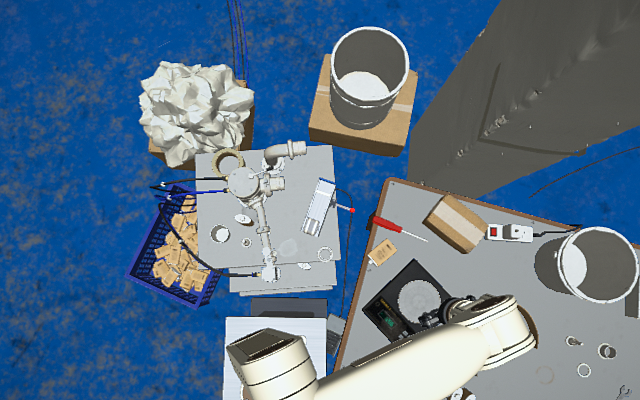

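The scene view shows the gutter around (310,205) with the blue stop at (293,188) and the piston at (327,215). The top view shows the gutter around (318,207), piston end near (308,228), red knob near (351,211) and ferrule near (325,255). I'll fit the gutter pose from these points and overlay it.

```bash
cat >> h.py <<'E'
from scipy.optimize import least_squares
def G(v,l):
    return np.array([v[0],v[1],.036])+(R.from_euler('z',v[2])*R.from_euler('y',-0.14)).apply(np.array(l)/1000)
E
cat > fit.py <<'E'
from h import *
L={'end_stop':[85,0,15],'ridge':[47,0,2],'seat':[58,0,25],'piston_center':[-65,0,25],'gutter':[0,0,0]}
obs=[];kn=[];P={}
for i in range(4):
    for c in ['scene','top']:
        p=camera(c);P[c]=p
        for t in list(L)+['keeper_knob']:
            for d in pinpoint(t,p)[:1]:
                if d['confidence']<.4 or d['centre'][2]<.02: continue
                (obs if t in L else kn).append((t,np.array(d['centre'])))
f=lambda v:np.concatenate([(G(v,L[t])-c)/.004 for t,c in obs]+[[ (G(v,[27,-115+v[3],41])-c)[k]/.004 for k in range(3)] for t,c in kn])
s=least_squares(f,[.5,-.13,-.31,5],loss='soft_l1');v=s.x;print(np.round(v,4),len(obs),len(kn),'rms',np.sqrt(np.mean(f(v)**2))*4)
np.save('v.npy',v)
ims=[]
for c in P:
    im=cv2.cvtColor(P[c]['frame'],cv2.COLOR_RGB2BGR); u,w=map(int,proj(P[c],G(v,[0,-30,20])))
    x0,y0=u-50,w-37; k=8 if c else 0; cr=cv2.resize(im[y0:y0+75,x0:x0+100],None,fx=7,fy=4*1.0*7/4,interpolation=cv2.INTER_CUBIC)[:,:]
    def pt(l,col): 
        a,b=proj(P[c],G(v,l)); cv2.circle(cr,(int((a-x0+.5)*7),int((b-y0+.5)*7)),3,col,-1)
    for sx in (-89,85):
        for sy in (-28,28): pt([sx,sy,10],(0,255,255))
    pt([27,-115+v[3],54],(0,255,0)); pt([-65,0,50],(255,0,255)); pt([85,-24,30],(255,255,0)); pt([85,24,30],(255,255,0)); pt([27,-40,29],(0,128,255))
    ims.append(cv2.resize(cr,(570,300) if 0 else (400,300)) if 0 else cr)
cv2.imwrite('pics/ov.png',cv2.resize(np.hstack(ims),(800,300)))
for i,c in enumerate(P): cv2.imwrite(f'pics/ov_{c}.png',ims[i])
for l in ([-65,0,25],[-91,0,10],[58,0,25],[27,-115+v[3],41]): print(l,np.round(G(v,l),4))
E
python3 fit.py
```

```text
[ 0.4997 -0.1297 -0.3244 12.3917] 37 8 rms 9.644370240452092
[-65, 0, 25] [ 0.4354 -0.108   0.0517]
[-91, 0, 10] [ 0.413  -0.1005  0.0332]
[58, 0, 25] [ 0.5508 -0.1469  0.0688]
[27, np.float64(-102.60829660230463), 41] [ 0.4869 -0.2336  0.0804]
```

View pics/ov_top.png

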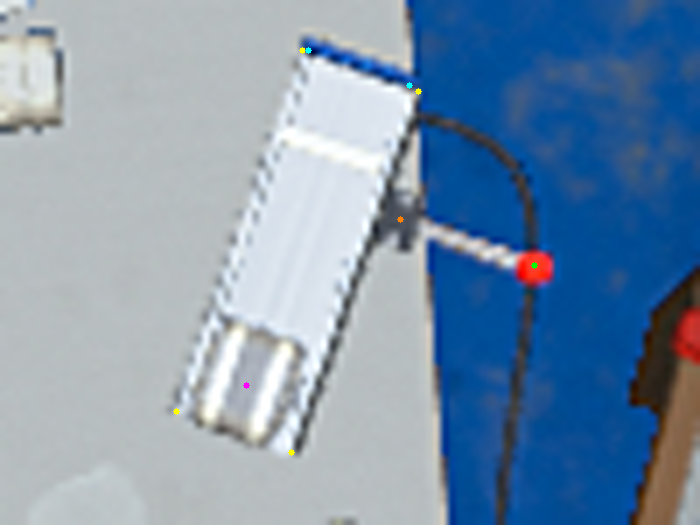

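View pics/ov_scene.png

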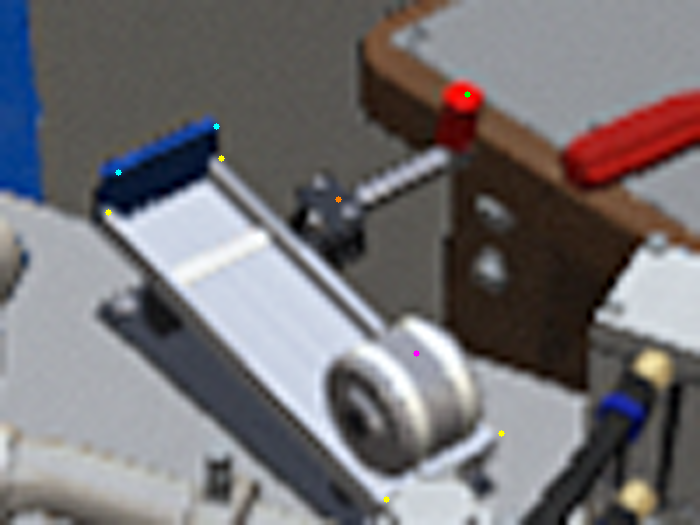

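```bash
python3 - <<'E'
from h import *
v=np.load('v.npy')
H={}
for c in ['top','scene']:
    p=camera(c); d=p['depth']; vv,uu=np.mgrid[:400,:640]
    C=np.stack([(uu-p['cx'])/p['fx']*d,-(vv-p['cy'])/p['fy']*d,-d,np.ones_like(d)],-1)
    W=(C@np.linalg.inv(p['camera_from_world']).T)[d>0][:,:3]
    for x in np.arange(.2,.6,.05):
        r=[]
        for y in np.arange(.1,-.4,-.05):
            m=(abs(W[:,0]-x)<.025)&(abs(W[:,1]-y)<.025); r.append(int(1000*W[m,2].max()) if m.any() else -999)
        print(c,round(x,2),r)
o=get_obs(); T=R.from_quat(o['tool_rot']); print(np.round(T.as_matrix(),3),o['eef_pos'])
# target: tool x down, z along gutter uphill heading or opposite
h=v[2]; 
for s in (1,-1):
    z=s*np.array([np.cos(h),np.sin(h),0]); x=np.array([0,0,-1.]); y=np.cross(z,x)
    Q=R.from_matrix(np.stack([x,y,z],1)); print(s,np.round((T.inv()*Q).as_rotvec(),3))
for l in ([-125,0,16],[-125,0,100]): print(l,np.round(G(v,l),4), np.round(T.inv().apply(G(v,l)-o['eef_pos'])*1000,1))
E
```

```text
top 0.2 [-293, -298, -693, 772, 769, -695, -690, 709, 713, 709]
top 0.25 [-288, -291, 258, -291, -290, -287, -288, 8, 57, 65]
top 0.3 [248, 253, 258, 3, -2, -287, -290, 3, 31, 62]
top 0.35 [25, 156, 159, 9, 8, 36, 7, -11, 35, 37]
top 0.4 [71, 159, 140, 12, 78, 63, 5, -782, 20, 33]
top 0.45 [109, 135, 124, 9, 82, 82, 7, -784, 30, 33]
top 0.5 [211, 212, 148, 9, 52, 71, 76, 96, 18, 10]
top 0.55 [216, 227, 223, 142, 60, 82, 82, -784, -783, 9]
scene 0.2 [-297, -300, -999, 586, -699, -699, -702, 34, 54, 74]
scene 0.25 [-294, 252, 255, -296, -295, -295, -296, 1, 56, 60]
scene 0.3 [245, 252, 255, 0, -203, -294, -296, 0, 24, 58]
scene 0.35 [8, 155, 155, 3, -202, -296, -5, 0, 29, 29]
scene 0.4 [68, 156, 126, 34, 76, 29, 1, -999, 23, 29]
scene 0.45 [98, 131, 4, 34, 78, 43, 1, -999, 26, 28]
scene 0.5 [209, 206, 146, 1, 48, 71, 93, 94, 22, 4]
scene 0.55 [214, 223, 187, 3, 53, 79, 77, -999, -5, 3]
[[ 0.     0.407 -0.914]
 [-0.    -0.914 -0.407]
 [-1.     0.    -0.   ]] [ 0.2033311  -0.45679928  0.23134597]
1 [-2.398  0.    -0.   ]
-1 [ 0.743 -0.    -0.   ]
[-125, 0, 16] [ 0.3803 -0.0895  0.0344] [ 196.9 -263.6 -311. ]
[-125, 0, 100] [ 0.3691 -0.0858  0.1176] [ 113.7 -271.5 -302.4]
```

Call:
play_rows([
  [0,-16.6,-19.4,0,0,0,1],
  [0,-16.6,-19.4,0,0,0,1],
  [0,-16.6,-19.4,0,0,0,1],
  [0,-16.6,-19.4,0,0,0,1],
  [0,-16.6,-19.4,0,0,0,1],
  [0,-16.6,-19.4,0,0,0,1],
  [0,-16.6,-19.4,0,0,0,1],
  [0,-16.6,-19.4,0,0,0,1],
  [0,-16.6,-19.4,0,0,0,1],
  [0,-16.6,-19.4,0,0,0,1],
  [0,-16.6,-19.4,0,0,0,1],
  [0,-16.6,-19.4,0,0,0,1],
  [0,-16.6,-19.4,0,0,0,1],
  [0,-16.6,-19.4,0,0,0,1],
  [0,-16.6,-19.4,0,0,0,1],
  [0,-16.6,-19.4,0,0,0,1],
])

```text
clock: 5.13
eef_pos: [0.3793, -0.0867, 0.2315]
tool_rot: [0.692, 0.147, -0.691, 0.147]
ft_force: [0.5, -1.1, 0.0]
grip_width: 0.0
```

Call:
play_rows([
  [0,0,0,-0.0827,0,0,1],
  [0,0,0,-0.0827,0,0,1],
  [0,0,0,-0.0827,0,0,1],
  [0,0,0,-0.0827,0,0,1],
  [0,0,0,-0.0827,0,0,1],
  [0,0,0,-0.0827,0,0,1],
  [0,0,0,-0.0827,0,0,1],
  [0,0,0,-0.0827,0,0,1],
  [0,0,0,-0.0827,0,0,1],
  [0,0,0,-0.0827,0,0,1],
  [0,0,0,0,0,0,1],
  [0,0,0,0,0,0,1],
])

```text
clock: 6.13
eef_pos: [0.3789, -0.0879, 0.2314]
tool_rot: [0.575, 0.412, -0.575, 0.412]
ft_force: [-0.2, -0.5, -0.4]
grip_width: 0.0003
```

```bash
cat > st.py <<'E'
from h import *
v=np.load('v.npy');o=get_obs();T=R.from_quat(o['tool_rot'])
g=(R.from_euler('z',v[2])*R.from_euler('y',-0.14)).inv().apply(o['eef_pos']-np.array([v[0],v[1],.036]))*1000
print('t',o['clock'],'eef',np.round(o['eef_pos'],4),'gutter xyz',np.round(g,1),'F',np.round(o['ft_force'],1),'j',np.round(o['joint_pos'],2),'w',o['grip_width'])
def shift(l): print(l,'tool shift',np.round(T.inv().apply(G(v,l)-o['eef_pos'])*1000,1))
E
python3 - <<'E'
from st import *
print(np.round(T.as_matrix(),3))
shift([-125,0,17]);shift([-115,0,17]);p=camera('scene');save(p,'s2')
E
```

```text
t 6.1333 eef [ 0.3789 -0.0879  0.2314] gutter xyz [-99.3   1.1 211.3] F [-0.2 -0.5 -0.4] j [-0.23  0.02 -0.25  1.3  -0.    1.67] w 0.0003405163578859004
[[ 0.     0.947 -0.321]
 [-0.    -0.321 -0.947]
 [-1.     0.    -0.   ]]
[-125, 0, 17] tool shift [196.    1.6   1.1]
[-115, 0, 17] tool shift [194.6  11.5   1.1]
```

View pics/s2.png

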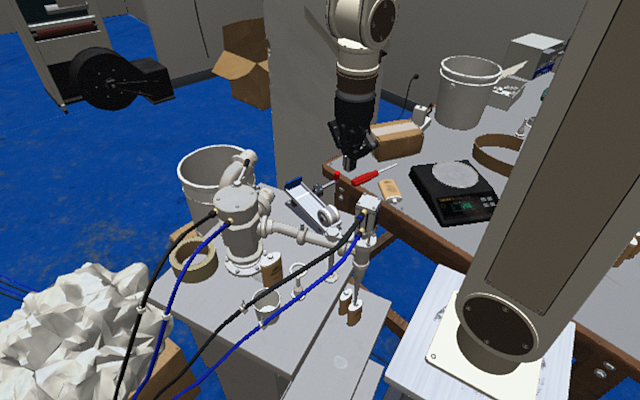

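The arm is clear of the head, with the fingertip at about (350,165). I'll descend behind the piston.

Call:
play_rows([
  [19.6,0,0,0,0,0,1],
  [19.6,0,0,0,0,0,1],
  [19.6,0,0,0,0,0,1],
  [19.6,0,0,0,0,0,1],
  [19.6,0,0,0,0,0,1],
  [19.6,0,0,0,0,0,1],
  [19.6,0,0,0,0,0,1],
  [19.6,0,0,0,0,0,1],
  [19.6,0,0,0,0,0,1],
  [19.6,1,1,0,0,0,1],
  [0,0,0,0,0,0,1],
  [0,0,0,0,0,0,1],
])

```text
clock: 7.18
eef_pos: [0.3786, -0.089, 0.0348]
tool_rot: [-0.574, -0.413, 0.575, -0.411]
ft_force: [0.2, 0.6, 0.8]
grip_width: -0.0
```

```bash
python3 - <<'E'
from st import *
ims=[]
for c in ['scene','top']:
    p=camera(c);a,b=map(int,proj(p,G(v,[-60,0,40])));im=cv2.cvtColor(p['frame'],cv2.COLOR_RGB2BGR)[b-50:b+50,a-50:a+50];ims.append(cv2.resize(im,(400,400),interpolation=cv2.INTER_CUBIC))
cv2.imwrite('pics/s3.png',np.hstack(ims))
E
```

```text
t 7.1833 eef [ 0.3786 -0.089   0.0348] gutter xyz [-126.7   -0.    16.7] F [0.2 0.6 0.8] j [-0.23  0.24 -0.58  0.76  0.    1.67] w -2.498440854288749e-06
```

View pics/s3.png

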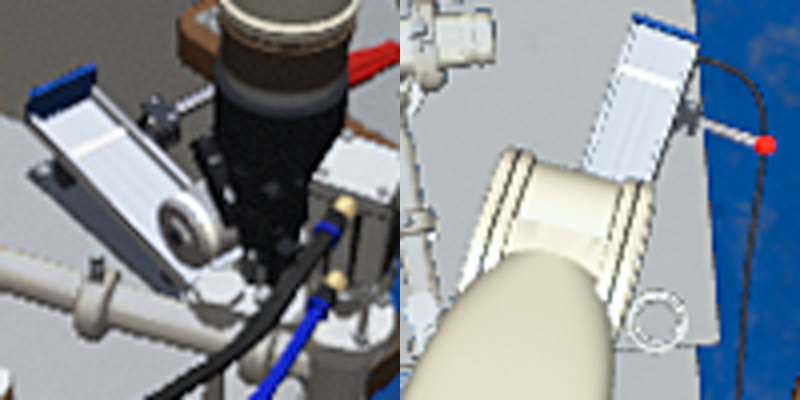

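The piston is still on the lip (left panel around (190,230)) and the finger is just behind it. Start a slow push along the slope.

Call:
play_rows([
  [-0.4,3,0,0,0,0,1],
  [-0.4,3,0,0,0,0,1],
  [-0.4,3,0,0,0,0,1],
  [-0.4,3,0,0,0,0,1],
  [-0.4,2,0,0,0,0,1],
  [-0.3,2,0,0,0,0,1],
  [-0.3,2,0,0,0,0,1],
  [-0.3,2,0,0,0,0,1],
  [-0.3,2,0,0,0,0,1],
  [-0.3,2,0,0,0,0,1],
  [-0.3,2,0,0,0,0,1],
  [-0.4,3,0,0,0,0,1],
  [-0.4,3,0,0,0,0,1],
  [-0.4,3,0,0,0,0,1],
  [-0.4,3,0,0,0,0,1],
  [-0.4,3,0,0,0,0,1],
  [-0.4,3,0,0,0,0,1],
  [-0.4,3,0,0,0,0,1],
])

```text
clock: 8.78
eef_pos: [0.4244, -0.1043, 0.0419]
tool_rot: [-0.574, -0.413, 0.574, -0.412]
ft_force: [-0.9, 0.9, 0.0]
grip_width: 0.0001
```

```bash
cat > look.py <<'E'
from st import *
import sys
ims=[]
for c in ['scene','top']:
    p=camera(c)
    for t in ['piston_center','keeper_knob']:
        for d in pinpoint(t,p)[:1]:
            print(c,t,round(d['confidence'],2),np.round((R.from_euler('z',v[2])*R.from_euler('y',-0.14)).inv().apply(np.array(d['centre'])-np.array([v[0],v[1],.036]))*1000,1))
    a,b=map(int,proj(p,G(v,[0,-20,40])));im=cv2.cvtColor(p['frame'],cv2.COLOR_RGB2BGR)[b-50:b+50,a-50:a+50];ims.append(cv2.resize(im,(400,400),interpolation=cv2.INTER_CUBIC))
cv2.imwrite(f'pics/{sys.argv[1]}.png',np.hstack(ims))
E
python3 look.py s4
```

```text
t 8.7833 eef [ 0.4244 -0.1043  0.0419] gutter xyz [-77.9   0.   17. ] F [-0.9  0.9  0. ] j [-0.24  0.31 -0.46  0.81  0.    1.65] w 0.00010623858929718734
top keeper_knob 0.49 [  26.8 -104.3   40.3]
```

View pics/s4.png

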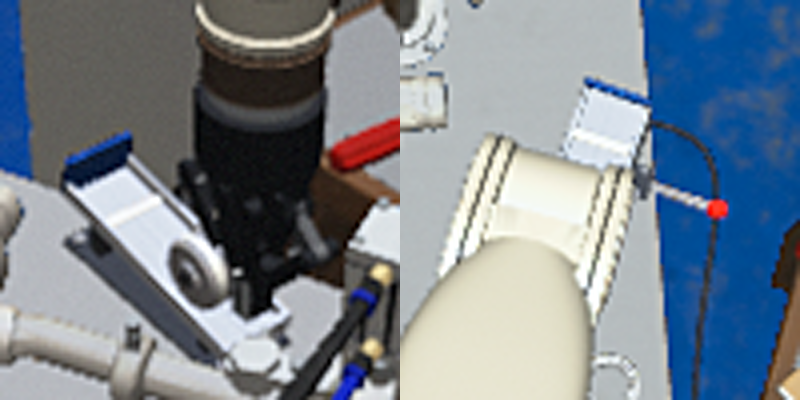

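```bash
python3 - <<'E'
from st import *
p=camera('scene');a,b=map(int,proj(p,G(v,[0,-20,40])))
for x in range(-60,0,5):
    u,w=proj(p,G(v,[x,22,25])); print(x,round((u-a+50.5)*4),round((w-b+50.5)*4))
E
```

```text
t 9.0833 eef [ 0.424  -0.1042  0.0419] gutter xyz [-78.3   0.   16.9] F [-0.3  0.4  0.3] j [-0.24  0.3  -0.46  0.81 -0.    1.65] w 0.0002633838769629172
-60 210 301
-55 205 296
-50 200 291
-45 195 286
-40 191 282
-35 186 277
-30 181 272
-25 176 267
-20 172 262
-15 167 257
-10 162 253
-5 158 248
```

The piston is at about x = -39, 39 mm ahead of the TCP as expected. Continue.

Call:
play_rows([
  [-0.4,3,0,0,0,0,1],
  [-0.4,3,0,0,0,0,1],
  [-0.4,3,0,0,0,0,1],
  [-0.4,3,0,0,0,0,1],
  [-0.4,3,0,0,0,0,1],
  [-0.4,3,0,0,0,0,1],
  [-0.4,3,0,0,0,0,1],
  [-0.5,3,0,0,0,0,1],
  [-0.4,3,0,0,0,0,1],
  [-0.4,3,0,0,0,0,1],
  [-0.4,3,0,0,0,0,1],
  [-0.4,3,0,0,0,0,1],
  [-0.4,3,0,0,0,0,1],
  [-0.4,3,0,0,0,0,1],
  [-0.5,3,0,0,0,0,1],
  [-0.4,3,0,0,0,0,1],
  [-0.4,3,0,0,0,0,1],
  [-0.4,3,0,0,0,0,1],
  [-0.4,3,0,0,0,0,1],
  [-0.4,3,0,0,0,0,1],
])

```text
clock: 10.8
eef_pos: [0.4812, -0.1234, 0.0501]
tool_rot: [-0.574, -0.413, 0.574, -0.413]
ft_force: [-1.2, 0.3, 1.6]
grip_width: -0.0001
```

Call:
play_rows([
  [-0.3,2,0,0,0,0,1],
  [-0.3,2,0,0,0,0,1],
  [-0.3,2,0,0,0,0,1],
  [-0.3,2,0,0,0,0,1],
  [-0.3,2,0,0,0,0,1],
  [-0.2,1.5,0,0,0,0,1],
  [-0.2,1.5,0,0,0,0,1],
  [-0.2,1.5,0,0,0,0,1],
  [-0.2,1.5,0,0,0,0,1],
])

```text
clock: 11.55
eef_pos: [0.4939, -0.1277, 0.052]
tool_rot: [-0.573, -0.414, 0.575, -0.411]
ft_force: [-7.9, 2.3, 4.0]
grip_width: -0.0005
```

```bash
python3 st.py
```

```text
t 11.55 eef [ 0.4939 -0.1277  0.052 ] gutter xyz [-3.9  0.  16.7] F [-7.9  2.3  4. ] j [-0.25  0.42 -0.25  0.91  0.    1.64] w -0.0004628780338538594
```

Call:
play_rows([
  [-0.14,1,0,0,0,0,1],
  [-0.14,1,0,0,0,0,1],
  [-0.14,1,0,0,0,0,1],
  [-0.14,1,0,0,0,0,1],
  [-0.14,1,0,0,0,0,1],
  [-0.14,1,0,0,0,0,1],
])

```text
clock: 12.05
eef_pos: [0.4943, -0.128, 0.0518]
tool_rot: [-0.571, -0.417, 0.577, -0.408]
ft_force: [-17.1, 6.0, 10.4]
grip_width: 0.0004
```

Call:
play_rows([
  [-0.14,1,0,0,0,0,1],
  [-0.14,1,0,0,0,0,1],
  [-0.14,1,0,0,0,0,1],
  [-0.14,1,0,0,0,0,1],
  [-0.14,1,0,0,0,0,1],
  [-0.14,1,0,0,0,0,1],
])

```text
clock: 12.55
eef_pos: [0.504, -0.1312, 0.0532]
tool_rot: [-0.573, -0.414, 0.576, -0.411]
ft_force: [0.1, -0.8, -0.1]
grip_width: 0.0001
```

```bash
python3 look.py s5
```

```text
t 12.55 eef [ 0.504  -0.1312  0.0532] gutter xyz [ 6.9 -0.1 16.4] F [ 0.1 -0.8 -0.1] j [-0.25  0.43 -0.22  0.93  0.    1.64] w 0.00012194764807014992
scene piston_center 0.58 [46.8  1.2 30.5]
scene keeper_knob 0.55 [-122.1  205.1  -19. ]
top keeper_knob 0.46 [ 26.1 -99.2  37.4]
```

View pics/s5.png

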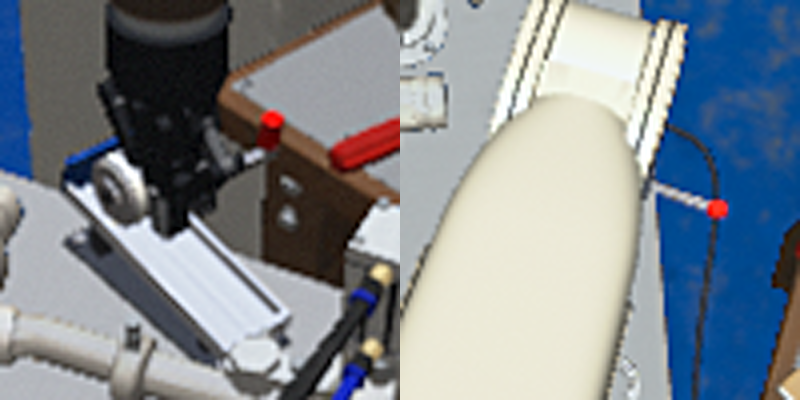

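```bash
cat > pis.py <<'E'
from st import *
p=camera('scene'); d=p['depth']; vv,uu=np.mgrid[:400,:640]
C=np.stack([(uu-p['cx'])/p['fx']*d,-(vv-p['cy'])/p['fy']*d,-d,np.ones_like(d)],-1)
W=(C@np.linalg.inv(p['camera_from_world']).T)[d>0][:,:3]
g=(R.from_euler('z',v[2])*R.from_euler('y',-0.14)).inv().apply(W-np.array([v[0],v[1],.036]))*1000
m=(abs(g[:,1]-22)<5)&(g[:,2]>14)&(g[:,2]<55)&(abs(g[:,0]-40)<60); q=g[m]
print(len(q),'x range',np.round(np.percentile(q[:,0],[0,3,50,97,100]),1),'z',np.round(np.percentile(q[:,2],[0,50,100]),1))
E
python3 pis.py
```

```text
t 12.85 eef [ 0.5083 -0.1326  0.0543] gutter xyz [11.6  0.  16.9] F [-0.7 -0.1 -0.2] j [-0.26  0.43 -0.21  0.92 -0.    1.64] w 0.00017576128054811732
139 x range [32.2 34.  55.  87.  90.8] z [14.6 31.1 51.5]
```

The piston measures x from 34 to about 83, so its centre is near 58: seated, with the finger clear. Back off, rise and go outside the knob.

Call:
play_rows([
  [0,-5,0,0,0,0,1],
  [0,-5,0,0,0,0,1],
  [-15,0,0,0,0,0,1],
  [-25,0,0,0,0,0,1],
  [-25,0,0,0,0,0,1],
  [-15,0,0,0,0,0,1],
  [0,0,0,0,0,0,1],
  [0,0,0,0,0,0,1],
])

```text
clock: 13.57
eef_pos: [0.4982, -0.1292, 0.1348]
tool_rot: [0.575, 0.412, -0.574, 0.413]
ft_force: [-0.2, 0.4, 0.2]
grip_width: -0.0005
```

```bash
python3 pis.py; python3 - <<'E'
from st import *
shift([27,-142,110]);shift([27,-142,36])
for i in range(2):
  p=camera('top')
  for d in pinpoint('keeper_knob',p)[:1]: print(d['confidence'],(R.from_euler('z',v[2])*R.from_euler('y',-0.14)).inv().apply(np.array(d['centre'])-np.array([v[0],v[1],.036]))*1000)
E
```

```text
t 13.5667 eef [ 0.4982 -0.1292  0.1348] gutter xyz [12.3  0.  98. ] F [-0.2  0.4  0.2] j [-0.25  0.33 -0.13  1.11  0.    1.64] w -0.00045196532813395515
137 x range [33.7 35.3 56.1 87.2 90.9] z [14.8 31.8 50.8]
t 13.6167 eef [ 0.4974 -0.1289  0.1337] gutter xyz [11.2 -0.  97. ] F [-0.1  0.6 -0.2] j [-0.25  0.33 -0.13  1.11 -0.    1.64] w -0.00018928607842489902
[27, -142, 110] tool shift [-15.   13.9 142. ]
[27, -142, 36] tool shift [ 58.2  24.2 142. ]
0.47 [  25.38850309 -101.79863902   39.94806119]
0.53 [  29.0467832  -101.15629417   38.72561295]
```

Call:
play_rows([
  [0,2,12,0,0,0,1],
  [0,2,12,0,0,0,1],
  [0,2,12,0,0,0,1],
  [0,2,12,0,0,0,1],
  [0,2,12,0,0,0,1],
  [0,2,12,0,0,0,1],
  [0,2,12,0,0,0,1],
  [0,2,12,0,0,0,1],
  [0,2,12,0,0,0,1],
  [0,2,12,0,0,0,1],
  [0,2,12,0,0,0,1],
  [0,2,10,0,0,0,1],
  [0,0,0,0,0,0,1],
  [14,0,0,0,0,0,1],
  [15,0,0,0,0,0,1],
  [15,0,0,0,0,0,1],
  [14,0,0,0,0,0,1],
  [0,0,0,0,0,0,1],
  [0,0,0,0,0,0,1],
])

```text
clock: 15.4
eef_pos: [0.4748, -0.2706, 0.0755]
tool_rot: [-0.574, -0.413, 0.574, -0.412]
ft_force: [-0.2, 0.0, -0.0]
grip_width: -0.0
```

```bash
python3 look.py s6
```

```text
t 15.4 eef [ 0.4748 -0.2706  0.0755] gutter xyz [  26.6 -141.5   36.1] F [-0.2  0.  -0. ] j [-0.52  0.45 -0.12  1.    0.    1.38] w -6.318750326287624e-06
scene piston_center 0.7 [-189.7  182.4   -9.8]
scene keeper_knob 0.7 [-189.8  263.8  -11.4]
top piston_center 0.74 [57.  -5.2 23.8]
top keeper_knob 0.42 [  28.8 -102.5   38. ]
```

View pics/s6.png

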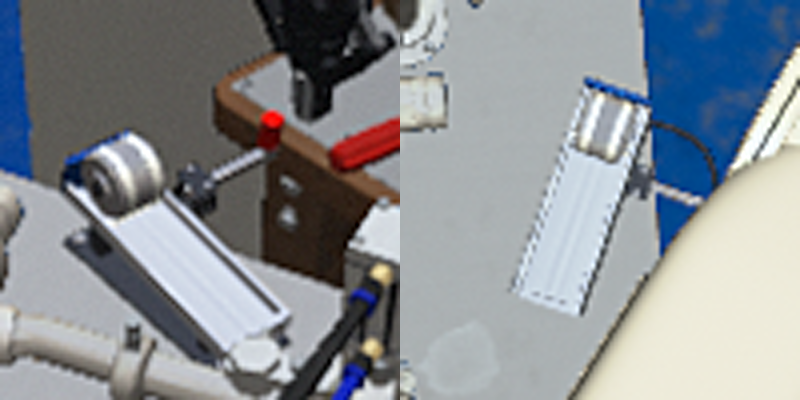

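The piston sits in the seat against the blue stop (scene panel (120,175)), and the finger is outside the knob. Push the knob inward.

Call:
play_rows([
  [0,0,-3,0,0,0,1],
  [0,0,-3,0,0,0,1],
  [0,0,-3,0,0,0,1],
  [0,0,-3,0,0,0,1],
  [0,0,-3,0,0,0,1],
  [0,0,-3,0,0,0,1],
  [0,0,-3,0,0,0,1],
  [0,0,-3,0,0,0,1],
  [0,0,-3,0,0,0,1],
  [0,0,-3,0,0,0,1],
  [0,0,-3,0,0,0,1],
  [0,0,-3,0,0,0,1],
  [0,0,-3,0,0,0,1],
  [0,0,-3,0,0,0,1],
  [0,0,-3,0,0,0,1],
  [0,0,-3,0,0,0,1],
  [0,0,-3,0,0,0,1],
  [0,0,-3,0,0,0,1],
])

```text
clock: 17.2
eef_pos: [0.4928, -0.2199, 0.0761]
tool_rot: [0.574, 0.413, -0.574, 0.413]
ft_force: [0.2, -0.9, -1.0]
grip_width: -0.0001
```

Call:
play_rows([
  [0,0,-2,0,0,0,1],
  [0,0,-2,0,0,0,1],
  [0,0,-1,0,0,0,1],
  [0,0,-1,0,0,0,1],
  [0,0,-1,0,0,0,1],
  [0,0,-1,0,0,0,1],
])

```text
clock: 17.7
eef_pos: [0.4952, -0.2126, 0.0761]
tool_rot: [0.574, 0.412, -0.574, 0.412]
ft_force: [0.1, -1.2, -0.6]
grip_width: 0.0002
```

```bash
python3 st.py
```

```text
t 17.7 eef [ 0.4952 -0.2126  0.0761] gutter xyz [ 27.6 -80.   36.6] F [ 0.1 -1.2 -0.6] j [-0.41  0.43 -0.15  0.99 -0.    1.49] w 0.00016892648775633192
```

Call:
play_rows([
  [0,0,-1,0,0,0,1],
  [0,0,-1,0,0,0,1],
  [0,0,-1,0,0,0,1],
  [0,0,-0.5,0,0,0,1],
  [0,0,0,0,0,0,1],
])

```text
clock: 18.12
eef_pos: [0.4963, -0.2092, 0.0761]
tool_rot: [-0.574, -0.413, 0.574, -0.413]
ft_force: [0.3, -1.2, -1.9]
grip_width: 0.0
```

Call:
play_rows([
  [0,0,-1,0,0,0,1],
  [0,0,-1,0,0,0,1],
  [0,0,0,0,0,0,1],
])

```text
clock: 18.37
eef_pos: [0.4964, -0.2091, 0.0761]
tool_rot: [-0.573, -0.411, 0.576, -0.413]
ft_force: [-2.5, -6.3, -1.2]
grip_width: 0.0003
```

```bash
python3 look.py s7
```

```text
t 18.3667 eef [ 0.4964 -0.2091  0.0761] gutter xyz [ 27.5 -76.3  36.7] F [-2.5 -6.3 -1.2] j [-0.4   0.43 -0.15  0.99 -0.    1.5 ] w 0.0002928607025502306
scene piston_center 0.56 [53.8  3.7 26.5]
scene keeper_knob 0.62 [ 18.5 -59.6  41.5]
top piston_center 0.43 [59.1 -5.6 25.2]
top keeper_knob 0.34 [51.5  3.6  3.8]
```

View pics/s7.png

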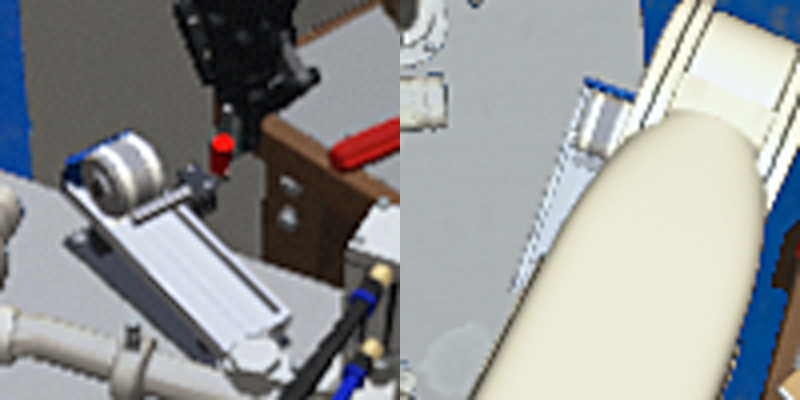

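The bolt lies right across the gutter behind the piston. TCP motion stopped at y = -76.3 (expected about -77) and the force rose to about 7 N, so it is at its stop. Withdraw and check.

Call:
play_rows([
  [0,0,5,0,0,0,1],
  [0,0,10,0,0,0,1],
  [0,0,15,0,0,0,1],
  [0,0,15,0,0,0,1],
  [-25,0,0,0,0,0,1],
  [-30,0,0,0,0,0,1],
  [-30,0,0,0,0,0,1],
  [-15,0,15,0,0,0,1],
  [0,0,20,0,0,0,1],
  [0,0,20,0,0,0,1],
  [0,0,20,0,0,0,1],
  [0,0,20,0,0,0,1],
  [0,0,0,0,0,0,1],
  [0,0,0,0,0,0,1],
])

```text
clock: 19.83
eef_pos: [0.4516, -0.3408, 0.1759]
tool_rot: [0.575, 0.412, -0.574, 0.412]
ft_force: [-0.2, -0.3, 0.5]
grip_width: 0.0001
```

```bash
python3 look.py s8; python3 pis.py
```

```text
t 19.8333 eef [ 0.4516 -0.3408  0.1759] gutter xyz [  41.  -215.4  135.5] F [-0.2 -0.3  0.5] j [-0.65  0.4   0.08  1.25  0.    1.25] w 6.359014128442157e-05
scene piston_center 0.76 [54.8 -0.2 28.7]
scene keeper_knob 0.46 [ 19.2 -59.7  44. ]
top piston_center 0.6 [60.5 -1.8 25.6]
top keeper_knob 0.71 [-190.8  186.6  -11.3]
t 20.1333 eef [ 0.4526 -0.3392  0.1761] gutter xyz [  41.4 -213.6  135.7] F [-0.3  0.2  0.5] j [-0.64  0.4   0.08  1.25  0.    1.25] w -5.0273051604544203e-05
143 x range [24.7 30.3 54.9 87.6 92.6] z [14.1 31.2 50.5]
```

View pics/s8.png

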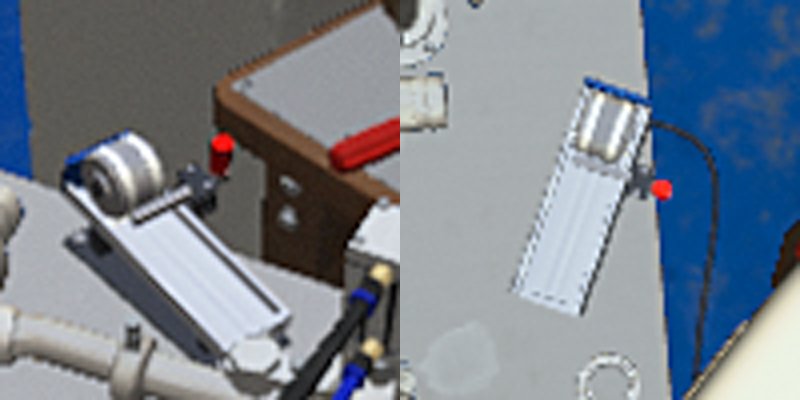

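```bash
python3 - <<'E'
from st import *
for c in ['scene','top']:
    p=camera(c); h=p['frame'].astype(int); u0,w0=proj(p,G(v,[27,-58,48]))
    y,x=np.nonzero((h[...,0]>150)&(h[...,1]<60)&(h[...,2]<60)); m=np.hypot(x-u0,y-w0)<9
    print(c,m.sum(),'red',x[m].mean(),y[m].mean())
    for q in (-54,-58,-62): print(q,np.round(proj(p,G(v,[27,q,41 if c=='scene' else 54])),1))
E
```

```text
t 20.1833 eef [ 0.4526 -0.3393  0.1761] gutter xyz [  41.5 -213.7  135.7] F [-0.6  0.2  1.3] j [-0.64  0.4   0.08  1.25  0.    1.25] w 0.00024172094153837494
scene 19 red 324.36842105263156 178.47368421052633
-54 [323.2 182. ]
-58 [324.4 181.4]
-62 [325.5 180.8]
top 12 red 337.9166666666667 205.33333333333334
-54 [337.  204.3]
-58 [338.2 204.7]
-62 [339.5 205.1]
```

The knob measures y ≈ -57 to -58 in both views, which is fully home. Handing in.

```bash
python3 -c "
from workcell import *
print(job_done())"
```

```text
the job is handed in; nothing more can be done
None
```

The piston is in its seat at the blue stop, the keeper bolt is across the gutter behind it, and I handed the job in at about 20 s on the robot clock.

- **Piston:** I pushed it slowly up the gutter with the shut fingertip and over the ridge, where the force reached about 21 N. That is well above the 2 to 5 N given for the ridge, partly from friction at the finger. It popped over the ridge and stayed in the seat when I drew the finger back. Depth and the networks put its centre at about x = 55 to 60 mm, against the seat at 58.
- **Keeper bolt:** I pushed the red knob from its outer side until it stopped moving and the force rose to about 7 N. The red pixels put the knob at y ≈ -57 to -58 mm in both views, against -58 for fully home. The network's estimate was -59.7 mm, within its 4 mm error. I discarded a few plainly wrong network detections.
- **At the end:** the arm was clear and touching nothing, and force readings were about zero. I only approached the gutter and the knob, and no contact with the other things showed in the forces. I did not measure their positions again afterwards.

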